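A puff of freshener in the entry

TASK

Freshen up the entry: gently press the white nozzle cap of the tall, slim spray canister all the way down, keep it down for a moment, then let it spring back up and move away. Do not press the squat canister, and do not disturb the clothes brush or the glass votive cup.

Things in the scene. Friction and masses are not known exactly. Their poses are not given: they have to be found in the camera images.
- tall_top (a point): Centre of the top of the nozzle cap to press, on the tall, slim canister. Cap: white upright cylinder, 34 mm across, 22 mm high, flat top, a 10 mm thick nozzle stub out 6 mm to one side (its x; direction does not matter). Top 186 mm above the marble when up. Aluminium canister with paper band, 46 mm across, fixed upright in a wooden foot 68 mm across, 16 mm high.
- tall_cap (a joint): How far the tall canister's cap is pressed straight down: 0 is up at rest, 0.012 m is the bottom stop (12 mm travel). Its spring pushes it up: about 3 N to start it moving, about 9 N at the bottom stop.
- squat_top (a point): Centre of the top of the same kind of cap on the squat canister, a bystander: top 111 mm above the marble when up; canister 74 mm across, aluminium with paper band, fixed upright in a wooden foot 92 mm across. The two canisters stand left and right, either way round.
- squat_cap (a joint): How far the squat canister's cap is pressed down: 0 is up at rest, 0.012 m is the bottom stop. It must stay up.
- brush: Loose wooden clothes brush without handle lying on its black bristles between the canisters, 150 mm long (its x), 46 mm wide, 36 mm high; a bystander. Origin at the centre of its underside.
- votive: Loose clear glass votive cup standing upright, empty, 64 mm across the rim, 62 mm high, beyond the canisters; a bystander. Origin at the centre of its underside, z up.

How it is judged:
By the outcome, as a careful person would: the job done as asked, in the order asked, and still so for the second after the job is handed in, with the robot touching nothing.
It also fails if it takes over 32 s, if anything falls off the work surface, if the arm or the gripper's body presses on something with over 40 N, if the wrist force passes 120 N, or if a joint passes its speed limit or range.

ROBOT

A 7-joint arm with a two-finger parallel gripper is mounted at the origin on the work surface. World frame = base frame: x ahead of the robot, y to its left, z up, the work surface at z = 0. Lengths are in m, angles in rad, forces in N, time in s.
With the tool pointing down it reaches from about 0.35 to 0.9 m from the base axis. Payload 19.9 kg.
Tool frame: the origin (TCP) lies on the centre line of the jaws, within the pads' length; the fingertips stand 11 mm ahead of it and the grasp point (between the pads) lies 8 mm behind it; z points along the fingers, y is the direction in which the jaws open and shut (so a half turn about z gives the same grasp; the last joint's range is limited). The gripper opens to 94 mm and grips with 3 to 60 N. Pads are 16 mm wide; open, the fingers measure 119 mm over their backs; the gripper's body (75 mm by 177 mm) begins 78 mm behind the grasp point.
Start: joints at [-1.335, 0.417, -0.01, 1.614, 0.005, 1.111, -0.053], TCP at [0.171, 0.601, 0.216] pointing down, gripper open.
Joint ranges: [-2.81, 2.81], [-0.39, 2.02], [-1.27, 1.25], [0.06, 2.57], [-1.19, 4.33], [0.19, 2], [-2.82, 2.82]. Speed limits (rad/s): [1.89, 1.89, 2.39, 2.39, 3.01, 3.01, 3.01].

INTERFACE

Orientations are given as a rotation vector (axis times angle).
In Python, from bench import monitor, viewer, workorder gives the robot as it stands. The module is installed in compiled form; this text tells all that it offers.
- The arm moves only by the tool play_rows, never from a script. Its argument "targets" is one flat list of numbers, 7 for each row, row after row: the shift along the tool's x, y, z in mm, then the turn, a rotation vector about the tool's x, y, z in degrees, then the opening, from 0 (shut) to 1 (fully open). In form: [tx, ty, tz, ax, ay, az, claw, tx, ty, tz, ax, ay, az, claw, ...]. A call has 1 to 20 rows; each row is the pose to reach, as a shift and turn from the pose commanded when the call began, along the tool's axes at that moment; what a row does not reach only later rows make up. A row lasts 1/10 s, in which the tool goes at most 50 mm and 8.59 degrees, less where a joint would pass 70% of its speed; a pose out of reach is approached as far as the arm can. A call with a gripper value outside its range is refused whole. The fingers move at their own pace and stop on an object; the grip force is fixed at half the most. Time passes only in rows, so rows that repeat a pose let the fingers close. It gives the time, the measured TCP pose, the force and the opening at its end, in the units of the state.
- monitor.read_state(): the state, without advancing time (a new reading comes with each control period).
- viewer.snapshot(name): name is "side" or "top"; returns (picture, depth): 400x640x3 uint8, red, green, blue; 400x640 float32, m along the optical axis (not along the pixel's ray), 0 where there is no reading.
- viewer.calibration(name): a dict with "mtx" (3x3 intrinsics, pixels), "k1" (the pictures are not rectified: a ray, as slopes to the right and down, at radius r is drawn at 1 + k1 r^2 times it, then the intrinsics apply), "R" (3x3) and "t" (3): a world point X has camera coordinates R X + t. Camera axes: x right, y down, z forward; pixel columns grow to the right and rows downward; lengths in m; the calibration is good to about 2 mm. A picture is of the moment at which its call begins. calibration takes no time and is no camera call.
- workorder.job_done(): hands the job in, once; it reports no verdict.
The state is a dict: "t": time; "joint_pos": joint angles; "qvel": joint speeds; "joint_efforts": joint torques, N m; "eef_pos": TCP position; "orientation": TCP orientation; "wrist_force": force on the tool from outside, world axes, zero at the start; "torque": the same for the moment, N m; "gripper_width": finger opening in m.
Only numpy, scipy, OpenCV 4.12 (cv2) and the standard library are available. Lean on these libraries where they do the work, as an engineer would, in place of code of your own. Each camera call takes 0.05 s, during which the arm holds its last target. There are 200 camera calls.

## Working session

There is one attempt and no reset: what is moved stays moved. The work goes in short steps, Python scripts to look and compute and a tool call to move; the robot and the scene stay as the last step left them, time stands still between calls to the robot, and variables do not carry over. Pictures are saved under pics/ and viewed, about 8 in all and at most 12, crops included, and the job is handed in when it is done.

Besides the shell and the picture viewer there is one more tool, called after ">>>" as name(argument=value, ...) on one line, values as JSON. play_rows: Moves the arm, as the interface text tells. Its arguments: {"type":"object","properties":{"targets":{"type":"array","items":{"type":"number"}}},"required":["targets"]}

```bash
mkdir -p pics; cat > h.py <<'E'
import numpy as np, cv2
from bench import monitor, viewer, workorder
def world(name, depth):
    c=viewer.calibration(name); K=np.array(c["mtx"]); R=np.array(c["R"]); t=np.array(c["t"])
    v,u=np.mgrid[0:400,0:640].astype(np.float64)
    p=cv2.undistortPoints(np.stack([u,v],-1).reshape(-1,1,2),K,np.array([c["k1"],0,0,0.]))[:,0]
    X=np.c_[p,np.ones(len(p))]*depth.reshape(-1,1)
    return ((X-t)@R).reshape(400,640,3)
E
python3 - <<'E'
from h import *
s=monitor.read_state(); print({k:np.round(v,3) for k,v in s.items()})
for n in("side","top"):
    p,d=viewer.snapshot(n); np.savez(f"{n}0.npz",p=p,d=d,w=world(n,d)); cv2.imwrite(f"pics/{n}0.png",p[:,:,::-1])
    c=viewer.calibration(n); print(n,-np.array(c["R"]).T@c["t"],c["R"][2])
E
```

```text
{'t': np.float64(0.0), 'joint_pos': array([-1.334,  0.418, -0.01 ,  1.614,  0.005,  1.111, -0.053]), 'qvel': array([-0.002, -0.   ,  0.001, -0.002, -0.001,  0.001,  0.001]), 'joint_efforts': array([ 0.0000e+00, -8.5123e+01,  6.3900e-01, -4.2599e+01, -4.9000e-02,
        1.8000e-02,  0.0000e+00]), 'eef_pos': array([0.171, 0.601, 0.216]), 'orientation': array([-4.350e-01, -3.111e+00,  2.000e-03]), 'wrist_force': array([0.576, 0.681, 0.403]), 'torque': array([-0.007, -0.027, -0.036]), 'gripper_width': np.float64(0.094)}
side [ 0.10782751 -0.58300324  0.72507894] [ 0.52348363  0.60048067 -0.60447321]
top [ 0.3815013  -0.01147643  1.25091539] [ 0.21638259 -0.00722213 -0.97628193]
```

View pics/side0.png

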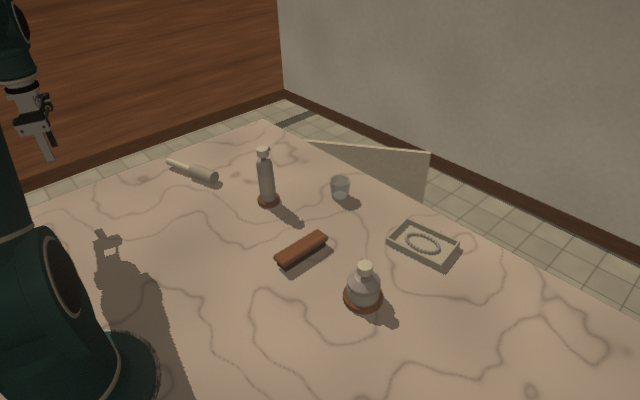

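View pics/top0.png

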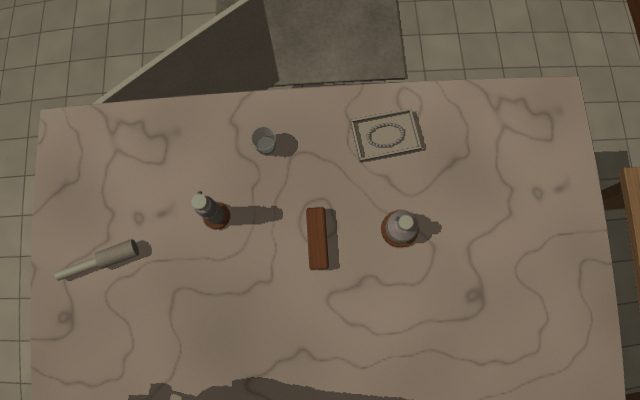

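The tall canister is on the left: its cap is at (200,202) in the top view and (263,151) in the side view. The squat cap is at (406,222) in the top view, the brush at (317,238), and the votive at (264,140).

```bash
python3 - <<'E'
from h import *
for n,(u,v),(u2,v2) in(("top",(200,202),(406,222)),("side",(263,152),(365,267))):
    w=np.load(n+"0.npz")["w"]
    for (a,b),h in(((u,v),.186),((u2,v2),.111)):
        q=w[b-18:b+18,a-18:a+18].reshape(-1,3); q=q[abs(q[:,2]-h)<.006]
        (x,y),r=cv2.minEnclosingCircle(q[:,:2].astype(np.float32)); print(n,h,len(q),q.mean(0).round(4),np.median(q,0).round(4),"circ",round(x,4),round(y,4),round(r,4), q.min(0).round(3),q.max(0).round(3))
w=np.load("top0.npz")["w"]
for nm,(u,v) in dict(brush=(317,238),votive=(264,145),marble=(250,300),sq=(406,222)).items(): print(nm,w[v,u].round(3))
from scipy.spatial.transform import Rotation as Ro
s=monitor.read_state(); print(Ro.from_rotvec(s["orientation"]).as_matrix().round(4))
E
```

```text
top 0.186 198 [0.6166 0.2473 0.1858] [0.6161 0.2474 0.1859] circ 0.6192 0.248 0.0201 [0.6   0.232 0.18 ] [0.639 0.263 0.191]
top 0.111 170 [ 0.5566 -0.1996  0.1109] [ 0.5567 -0.1997  0.1109] circ 0.5601 -0.1984 0.0195 [ 0.541 -0.218  0.105] [ 0.573 -0.179  0.116]
side 0.186 73 [0.6157 0.2434 0.1846] [0.6155 0.2435 0.1849] circ 0.6168 0.2452 0.0177 [0.601 0.229 0.18 ] [0.633 0.26  0.188]
side 0.111 158 [ 0.5557 -0.2041  0.1104] [ 0.5558 -0.2047  0.1107] circ 0.5576 -0.2014 0.0184 [ 0.54  -0.219  0.105] [ 0.573 -0.185  0.114]
brush [0.543 0.002 0.036]
votive [0.792 0.122 0.007]
marble [ 0.407  0.172 -0.   ]
sq [ 0.556 -0.201  0.109]
[[-9.617e-01  2.743e-01 -2.000e-04]
 [ 2.743e-01  9.617e-01 -1.100e-03]
 [-1.000e-04 -1.100e-03 -1.000e+00]]
```

>>> play_rows(targets=[0,0,-30,0,0,0,0,0,0,-60,0,0,0,0,-30,-13,-60,0,0,0,0,-65,-27,-60,0,0,0,0,-105,-44,-60,0,0,0,0,-145,-60,-60,0,0,0,0,-185,-77,-60,0,0,0,0,-225,-94,-60,0,0,0,0,-265,-110,-60,0,0,0,0,-305,-127,-60,0,0,0,0,-345,-144,-60,0,0,0,0,-385,-161,-60,0,0,0,0,-425,-177,-60,0,0,0,0,-460,-192,-60,0,0,0,0,-490,-204,-60,0,0,0,0,-510,-213,-60,0,0,0,0,-525,-219,-60,0,0,0,0,-525,-219,-60,0,0,0,0,-525,-219,-60,0,0,0,0,-525,-219,-60,0,0,0,0])

```text
t: 2.1
eef_pos: [0.6154, 0.2476, 0.2765]
orientation: [-0.433, -3.111, -0.0]
wrist_force: [-0.0, -0.4, 0.4]
gripper_width: 0.0001
```

```bash
python3 - <<'E'
from h import *
from scipy.spatial.transform import Rotation as Ro
s=monitor.read_state(); print(s["t"],s["eef_pos"].round(4),s["wrist_force"].round(2),s["gripper_width"],s["joint_pos"].round(2)); R=Ro.from_rotvec(s["orientation"]).as_matrix(); print(R.round(4)); print(R.T@(np.array([.616,.246,.197])-s["eef_pos"]))
ims=[]
for n,(u,v) in(("side",(263,140)),("top",(200,200))):
    p,d=viewer.snapshot(n); w=world(n,d); np.savez(f"{n}1.npz",p=p,d=d,w=w); ims.append(cv2.resize(p[v-60:v+60,u-60:u+60,::-1],None,fx=3.3,fy=3.3))
cv2.imwrite("pics/c1.png",np.hstack(ims))
E
```

```text
2.1 [0.6154 0.2476 0.2765] [-0.05 -0.41  0.45] 9.570881003239068e-05 [-0.6   0.45  0.24  1.44 -0.11  1.26  0.95]
[[-9.621e-01  2.728e-01 -4.000e-04]
 [ 2.728e-01  9.621e-01  4.000e-04]
 [ 5.000e-04  2.000e-04 -1.000e+00]]
[-0.00104061 -0.00142805  0.07945668]
```

View pics/c1.png

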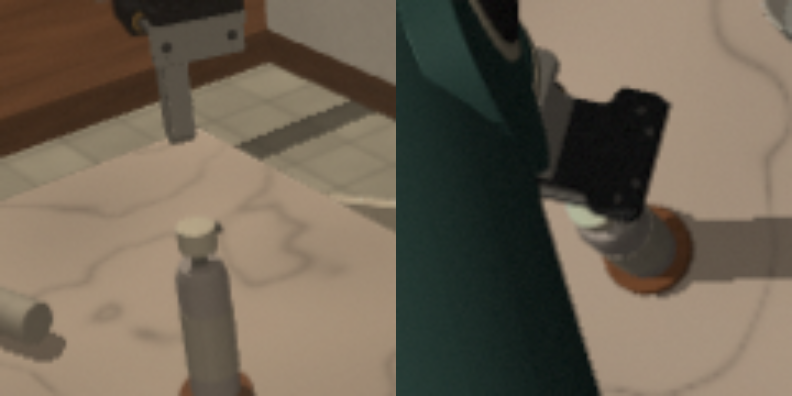

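The crop shows the closed fingertips above the cap: in the side view, tips at about (180,140) and cap at (197,230). I'll check that alignment numerically.

```bash
python3 - <<'E'
from h import *
c=viewer.calibration("side")
f=lambda X: cv2.projectPoints(np.array([X],float),np.array(c["R"]),np.array(c["t"]),np.array(c["mtx"]),np.array([c["k1"],0,0,0.]))[0].ravel()
for X in((.6154,.2476,.2655),(.616,.246,.186)): print((f(X)-[203,80])*3.3)
w=np.load("side1.npz")["w"]; q=w[80:200,203:323].reshape(-1,3)
q=q[(q[:,2]>.267)&(q[:,2]<.29)&(abs(q[:,0]-.615)<.06)&(abs(q[:,1]-.247)<.06)]; print(len(q),q.min(0),q.max(0),np.median(q,0))
E
```

```text
[180.25457642 138.65202846]
[192.94529229 225.73928283]
66 [0.60123013 0.23109836 0.26749195] [0.6192025  0.26126307 0.28998803] [0.60770017 0.23672603 0.28022447]
```

Alignment is within about 2 mm. I'll descend with a small correction, then press slowly.

>>> play_rows(targets=[-1,-1,15,0,0,0,0,-2,-2,30,0,0,0,0,-2,-2,45,0,0,0,0,-2,-2,58,0,0,0,0,-2,-2,66,0,0,0,0,-2,-2,71,0,0,0,0,-2,-2,74,0,0,0,0,-2,-2,76,0,0,0,0,-2,-2,78,0,0,0,0,-2,-2,80,0,0,0,0,-2,-2,82,0,0,0,0,-2,-2,84,0,0,0,0,-2,-2,85,0,0,0,0,-2,-2,86,0,0,0,0,-2,-2,86,0,0,0,0])

```text
t: 3.7
eef_pos: [0.6178, 0.2441, 0.1907]
orientation: [0.435, 3.111, 0.0]
wrist_force: [-0.8, -0.3, 6.1]
gripper_width: 0.0004
```

>>> play_rows(targets=[0,0,1,0,0,0,0,0,0,2,0,0,0,0,0,0,3,0,0,0,0,0,0,4,0,0,0,0,0,0,4.5,0,0,0,0,0,0,5,0,0,0,0,0,0,5,0,0,0,0,0,0,5,0,0,0,0])

```text
t: 4.5
eef_pos: [0.6178, 0.244, 0.186]
orientation: [0.435, 3.111, 0.001]
wrist_force: [-2.3, -2.0, 8.1]
gripper_width: 0.0006
```

>>> play_rows(targets=[0,0,0.5,0,0,0,0,0,0,1,0,0,0,0,0,0,1.5,0,0,0,0,0,0,1.5,0,0,0,0])

```text
t: 4.9
eef_pos: [0.6179, 0.244, 0.1852]
orientation: [0.435, 3.11, 0.001]
wrist_force: [-4.6, -2.4, 16.0]
gripper_width: 0.0004
```

The force rose to 16 N and the motion stalled at z=0.185, so the cap is at its bottom stop. I'll hold there.

>>> play_rows(targets=[0,0,0.2,0,0,0,0,0,0,0.2,0,0,0,0,0,0,0.2,0,0,0,0,0,0,0.2,0,0,0,0,0,0,0.2,0,0,0,0,0,0,0.2,0,0,0,0,0,0,0.2,0,0,0,0,0,0,0.2,0,0,0,0,0,0,0.2,0,0,0,0,0,0,0.2,0,0,0,0,0,0,0.2,0,0,0,0,0,0,0.2,0,0,0,0,0,0,0.2,0,0,0,0,0,0,0.2,0,0,0,0,0,0,0.2,0,0,0,0])

```text
t: 6.4
eef_pos: [0.6179, 0.244, 0.1852]
orientation: [0.435, 3.11, 0.001]
wrist_force: [-5.7, -3.0, 18.2]
gripper_width: 0.0004
```

```bash
python3 - <<'E'
from h import *
s=monitor.read_state(); print(s["t"],s["eef_pos"].round(4),s["wrist_force"].round(1))
p,d=viewer.snapshot("side"); cv2.imwrite("pics/c2.png",cv2.resize(p[100:220,203:323,::-1],None,fx=4,fy=4))
E
```

```text
6.4 [0.6179 0.244  0.1852] [-5.7 -3.  18.2]
```

View pics/c2.png

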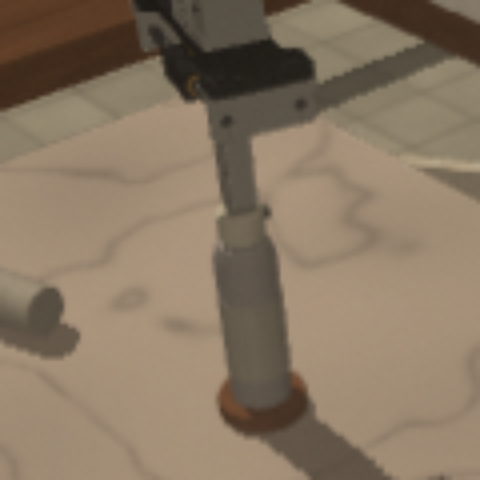

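The fingers sit centrally on the cap at about (240,210), and the neck gap has closed, so the cap is fully down. Next I'll release straight up, gently, and retreat along the way I came.

>>> play_rows(targets=[0,0,-2,0,0,0,0,0,0,-4,0,0,0,0,0,0,-7,0,0,0,0,0,0,-10,0,0,0,0,0,0,-13,0,0,0,0,0,0,-18,0,0,0,0,0,0,-30,0,0,0,0,0,0,-50,0,0,0,0,0,0,-75,0,0,0,0,0,0,-95,0,0,0,0,30,12,-95,0,0,0,0,65,27,-95,0,0,0,0,105,44,-95,0,0,0,0,145,60,-95,0,0,0,0,185,77,-95,0,0,0,0,225,94,-95,0,0,0,0,255,106,-95,0,0,0,0,270,113,-95,0,0,0,0,270,113,-95,0,0,0,0,270,113,-95,0,0,0,0])

```text
t: 8.45
eef_pos: [0.3893, 0.4264, 0.2792]
orientation: [0.435, 3.111, 0.0]
wrist_force: [0.8, -1.1, -0.1]
gripper_width: 0.0007
```

```bash
python3 - <<'E'
from h import *
s=monitor.read_state(); print(s["t"],s["eef_pos"].round(4),s["wrist_force"].round(1),abs(s["qvel"]).max())
for n in("side","top"):
    p,d=viewer.snapshot(n); w=world(n,d); cv2.imwrite(f"pics/{n}3.png",p[:,:,::-1]); w0=np.load(n+"0.npz")["w"]
    for W in(w0,w):
        for c,h in(((.617,.246),.186),((.556,-.2),.111),((.543,.002),.036)):
            q=W.reshape(-1,3); q=q[(np.hypot(*(q[:,:2]-c).T)<(.016 if h>.05 else .1))&(abs(q[:,2]-h)<(.014 if h>.05 else .008))]; print(n,h,len(q),np.median(q,0).round(4))
E
```

```text
8.45 [0.3893 0.4264 0.2792] [ 0.8 -1.1 -0.1] 0.017660369556674164
side 0.186 72 [0.6138 0.243  0.1848]
side 0.111 148 [ 0.5522 -0.2029  0.1104]
side 0.036 792 [ 0.5371 -0.0046  0.0346]
side 0.186 80 [0.6139 0.2425 0.1845]
side 0.111 150 [ 0.5519 -0.2028  0.1104]
side 0.036 791 [ 0.5378 -0.0046  0.0345]
top 0.186 179 [0.6158 0.2454 0.1859]
top 0.111 159 [ 0.5556 -0.1996  0.111 ]
top 0.036 1171 [0.5423 0.002  0.0359]
top 0.186 177 [0.6154 0.2449 0.1865]
top 0.111 163 [ 0.5558 -0.1999  0.1109]
top 0.036 1178 [0.5422 0.0023 0.0359]
```

View pics/side3.png

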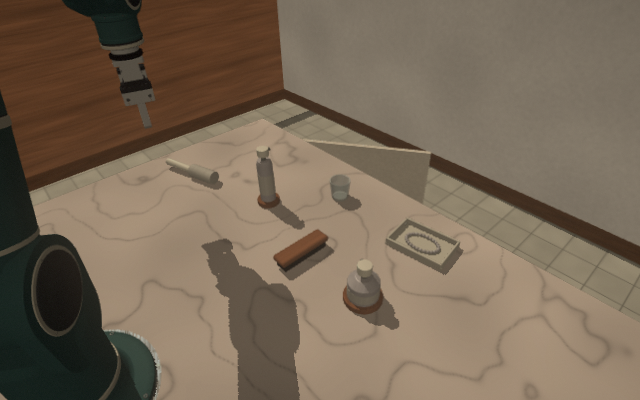

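The cap is back up at (263,151), and the squat canister, the brush and the votive (340,187) look unmoved. The arm is clear.

```bash
python3 -c "
from bench import workorder; print(workorder.job_done())"
```

```text
the job is handed in; nothing more can be done
None
```

I pressed the tall canister's cap straight down with the closed fingertips until it reached its bottom stop. I held it there for about 1.5 s, let it spring back up, moved away and handed the job in at about 8.5 s.

- **Press:** The fingers stalled with the TCP at z = 0.185 m, about 12 mm of travel, and the upward force rose to 18 N (the spring alone gives about 9 N). Sideways force reached about 6 N during the hold. The side camera showed the cap fully down.
- **After release:** The cap top measures 0.1865 m from the top camera, against 0.186 m before. The side camera reads 0.1845 m, against 0.1848 m before.
- **Bystanders:** The squat cap is still at 0.111 m and the brush is where it was, both within 1 mm. I checked the votive by eye only, in the side view, and it looked unmoved.
- **Arm:** It is stationary and clear of everything, with wrist force near zero.

No check failed. The two cameras disagreed by up to about 4 mm on the cap position, and I aimed between them with a small correction.

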